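# Stand up the tipped sample cell and hold it in the light beam

### The job

The square glass sample cell has tipped over in its tray: stand it upright on the tray floor between the two vials and let go of it. Then pick it up again and hold it upright in the middle of the yellow light beam of the small light bench, clear windows facing the lamp and the camera so that the beam goes straight through the orange specimen, and finish while still holding it there, clear of the bench. All the time touch the cell only on its two white frosted faces, never on the clear windows or the stopper, and leave the vials, the glass dish and the steel clamp where they are.

Things in the scene. Friction and masses are not known exactly. Their poses are not given: they have to be found in the camera images.
- cell: Square glass cell, 30 x 30 x 80 mm tall, about 100 g, plus a blue stopper 20 x 20 x 10 mm on top. Origin: centre of its underside; z points to the stopper. The faces across its x axis (x = +-15 mm) are frosted, those across y are clear windows. Starts lying on a clear side near the tray's middle, stopper roughly along the tray's +y, frosted faces upright at its sides, axis 15 mm above the tray floor.
- cell_frost: The cell's two white frosted plates, at its x = +15 and -15 mm, each 30 mm wide (y) and 80 mm high: the faces to grip. Fixed to the cell, same origin and axes.
- cell_clear: The cell's clear windows (across its y, at y = +-13.5 mm, recessed 1.5 mm between the frosted plates), bottom and blue stopper: not to be touched. Fixed to the cell, same origin and axes.
- specimen (a point): Centre of the orange specimen inside the cell, on its axis 40 mm above the underside.
- lane: Fixed white tray with a blue rim, 160 mm (x) by 360 mm (y, its long axis), origin at the centre of its underside. Floor 4 mm above the table, rim 8 mm above the table and 5 mm thick. A green 100 mm square marks the middle; a vial stands near each end, about 140 mm from the middle.
- bench: Fixed light bench: black base 280 mm (x) by 90 mm (y), 14 mm thick, origin at the centre of its underside. A lamp tube (36 mm diameter) at +x and a camera tube at -x face each other along x, 120 mm above the table; free gap from x = -58 to +62 mm. Tubes reach 138 mm above the table, a 100 mm wide screen at x = -105 to -160 mm reaches 172 mm. Nothing stands beside the gap in y.
- beam_mid (a point): Middle of the gap on the axis of the light beam, 120 mm above the table; axes as bench, so the beam runs along its x. A red square on the base lies below it.
- vial_amber: Small amber glass vial, 30 mm diameter, 50 mm high, white cap, standing at one end of the tray (either end). Origin: centre of its underside. Loose.
- vial_green: Small green glass vial, 30 mm diameter, 50 mm high, black cap, standing at the other end of the tray. Origin: centre of its underside. Loose.
- dish: Flat closed glass dish, 70 mm diameter, 14 mm high, on the table beyond the work. Origin: centre of its underside. Loose.
- clamp: Steel clamp with ring handles, 150 mm long, 8 mm thick, lying along its y on the table beyond the work. Origin: its middle, on the table. Loose.
There are look-alikes about, which are no part of the job. What is meant by the cell is not pink, and is the larger of those in its own colour.

How it is judged:
By the outcome, as a careful person would: the job done as asked, in the order asked, and still so for the second after the job is handed in, while the arm keeps its last pose, push and grip.
It also fails if it takes over 66 s, if anything falls off the work surface, if the arm or the gripper's body presses on something with over 40 N, if the wrist force passes 120 N, or if a joint passes its speed limit or range.

### The arm

A 7-joint arm with a two-finger parallel gripper is mounted at the origin on the work surface. World frame = base frame: x ahead of the robot, y to its left, z up, the work surface at z = 0. Lengths are in m, angles in rad, forces in N, time in s.
With the tool pointing down it reaches from about 0.35 to 0.775 m from the base axis. Payload 3.1 kg.
Tool frame: the origin (TCP) lies at the very end of the fingers, on their centre line; the grasp point (between the pads) lies 19 mm behind it (env.tcp_to_grasp is the distance from the TCP to the grasp point, in m); z points along the fingers, y is the line along which they close (so a half turn about z gives the same grasp; the last joint's range is limited). The gripper opens to 85 mm and grips with 20 to 120 N. Pads are 22 mm wide; open, the fingers measure 114 mm over their backs; the gripper's body (76 mm by 85 mm) begins 54 mm behind the grasp point. The pads swing forward as they close: fully open they stand 13 mm farther back than shut.
Start: joints at [-1.364, 0.311, 0.014, 1.512, -0.004, 1.319, -0.027], TCP at [0.135, 0.533, 0.231] pointing down, gripper open.
Joint ranges: [-2.7, 2.7], [-0.3, 1.91], [-1.27, 1.3], [0.12, 2.57], [-1.44, 4.58], [0.2, 2.03], [-3.05, 3.05]. Speed limits (rad/s): [2.79, 2.79, 3.14, 3.14, 3.14, 3.14, 3.14].

### API

Orientations are given as a rotation vector (axis times angle).
In Python, from workcell import env gives the robot as it stands.
- The arm moves only by the tool drive_tool, never from a script. Its argument "moves" is a list of rows, each a list of 3 entries, a list of its own where there are three numbers: the turn, a rotation vector about the tool's x, y, z in rad, then the shift along the tool's x, y, z in mm, then the finger opening in mm, from 0 to 85.4. A call has 1 to 5 rows; each row is the pose to reach, as a shift and turn from the pose commanded when the call began, along the tool's axes at that moment; what a row does not reach only later rows make up. A row lasts 1/12 s, in which the tool goes at most 41.7 mm and 7.16 degrees, less where a joint would pass 70% of its speed; a pose out of reach is approached as far as the arm can. A call with a gripper value outside its range is refused whole. The fingers move at their own pace and stop on an object; "squeeze" is the grip in N (left out, the last holds). Time passes only in rows, so rows that repeat a pose let the fingers close. It gives the time, the measured TCP pose, the force, the opening and the grip force at its end, in the units of the state.
- env.sense(): the state, without advancing time (a new reading comes with each control period).
- env.get_image(name): name is "side" or "top"; returns the picture (480x640x3 uint8, red, green, blue); there is no depth.
- env.calibration(name): a dict with "fx", "fy", "cx", "cy" (pixels), "extrinsics" (4x4, takes a point from world to camera coordinates). Camera axes: x right, y up, looking along -z (the intrinsics and any distortion apply to the point x, -y, -z); pixel columns grow to the right and rows downward; lengths in m; the calibration is good to about 2 mm. A picture is of the moment at which its call begins. calibration takes no time and is no camera call.
- env.job_done(): hands the job in; it is judged then, once.
The state is a dict: "time_s": time; "joint_pos": joint angles; "joint_vel": joint speeds; "joint_torque": joint torques, N m; "ee_pos": TCP position; "eef_rot": TCP orientation; "force": force on the tool from outside, world axes, zero at the start; "torque": the same for the moment, N m; "opening": opening from 0.0 (shut) to 1.0 (fully open); "gripper_force": force on a finger pad.
Only numpy, scipy, OpenCV 4.12 (cv2) and the standard library are available. Lean on these libraries where they do the work, as an engineer would, in place of code of your own. Each camera call takes 0.05 s, during which the arm holds its last target. There are 200 camera calls.

## Working session

There is one attempt and no reset: what is moved stays moved. The work goes in short steps, Python scripts to look and compute and a tool call to move; the robot and the scene stay as the last step left them, time stands still between calls to the robot, and variables do not carry over. Pictures are saved under pics/ and viewed, at most 10 in all, crops included, and the job is handed in when it is done.

Besides the shell and the picture viewer there is one more tool, called as name(argument=value, ...), one argument or row to a line, values as JSON. drive_tool: Moves the arm, as the interface text tells. Its arguments: {"type":"object","properties":{"moves":{"type":"array"},"squeeze":{"type":"number"}},"required":["moves"]}

```bash
mkdir -p pics; cat > h.py <<'E'
import numpy as np, cv2
from workcell import env
from scipy.spatial.transform import Rotation as R
def snap(n,f):
    im=env.get_image(n); cv2.imwrite('pics/'+f,im[:,:,::-1]); return im
def ray(n,u,v):
    c=env.calibration(n);E=np.array(c['extrinsics'])
    d=np.array([(u-c['cx'])/c['fx'],-(v-c['cy'])/c['fy'],-1.])
    Rm=E[:3,:3];o=-Rm.T@E[:3,3];return o,Rm.T@d
def onz(n,u,v,z):
    o,d=ray(n,u,v);return o+d*(z-o[2])/d[2]
def proj(n,p):
    c=env.calibration(n);E=np.array(c['extrinsics']);q=E[:3,:3]@np.array(p)+E[:3,3]
    return c['cx']+c['fx']*q[0]/-q[2],c['cy']+c['fy']*-q[1]/-q[2]
E
python3 - <<'E'
from h import *
np.set_printoptions(precision=4,suppress=True)
snap('top','t0.png');snap('side','s0.png')
for n in('top','side'):
    c=env.calibration(n);print({k:v for k,v in c.items() if k!='extrinsics'},ray(n,320,240))
s=env.sense();print(s)
print(R.from_rotvec(s['eef_rot']).as_matrix(),env.tcp_to_grasp)
E
```

```text
{'fx': 547.153293769815, 'fy': 547.153293769815, 'cx': 317.6895170904611, 'cy': 235.08366179743504} (array([ 0.383 , -0.0014,  1.3272]), array([ 0.1367, -0.017 , -0.9905]))
{'fx': 493.8608489511858, 'fy': 493.8608489511858, 'cx': 318.77524861153995, 'cy': 238.7932829050115} (array([0.5005, 0.7471, 0.8692]), array([ 0.0385, -0.6857, -0.7268]))
{'time_s': 0.1, 'joint_pos': array([-1.3637,  0.3117,  0.014 ,  1.5129, -0.0044,  1.3192, -0.0272]), 'joint_vel': array([ 0.0004, -0.0004, -0.0014, -0.0035,  0.0011, -0.0002, -0.0004]), 'joint_torque': array([  0.0008, -38.0852,   0.1468, -23.1242,   0.0124,   0.0081,
        -0.    ]), 'ee_pos': array([0.1353, 0.5324, 0.2303]), 'eef_rot': array([-0.3897, -3.1172,  0.0033]), 'force': array([0.334 , 0.0753, 0.1802]), 'torque': array([-0.0408,  0.0202,  0.0198]), 'gripper_force': 0.0, 'opening': 1.0008118257390526}
[[-0.9692  0.2462 -0.0004]
 [ 0.2462  0.9692 -0.0021]
 [-0.0001 -0.0021 -1.    ]] 0.0187
```

View pics/t0.png

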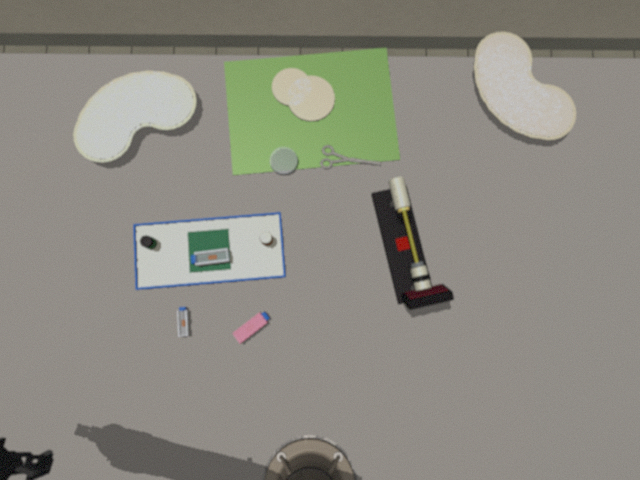

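View pics/s0.png

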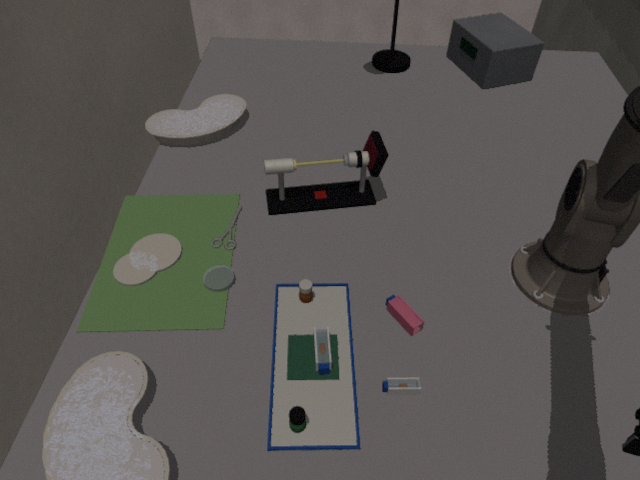

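Top view: candidates for the cell are the clear cell in the tray at (211,257), a smaller clear one at (183,322), and a pink one at (251,327). I choose the tray cell, which is the larger of the clear pair. Bench red square is at (403,243), with the lamp at (400,193) and the screen at (428,297). The vials are at (148,241) and (266,239). The side view agrees, with the cell at (322,350).

```bash
python3 - <<'E'
from h import *
np.set_printoptions(precision=4,suppress=True)
t=cv2.imread('pics/t0.png');s=cv2.imread('pics/s0.png')
a=cv2.resize(t[225:285,165:255],None,fx=6,fy=6,interpolation=cv2.INTER_CUBIC)[:,:540]
b=cv2.resize(s[310:400,280:335],None,fx=4,fy=4,interpolation=cv2.INTER_CUBIC)
o=np.zeros((360,760,3),np.uint8);o[:,:540]=a;o[:,540:]=b;cv2.imwrite('pics/c0.png',o)
h=cv2.cvtColor(t,cv2.COLOR_BGR2HSV);hs=cv2.cvtColor(s,cv2.COLOR_BGR2HSV)
def blobs(h,lo,hi,n,z,mina=8):
    k,l,st,c=cv2.connectedComponentsWithStats(cv2.inRange(h,lo,hi))
    for i in range(1,k):
        if st[i,4]>=mina: print(n,st[i],c[i],onz(n,*c[i],z))
print('red');blobs(h,(0,180,120),(5,255,255),'top',.014)
blobs(hs,(0,180,100),(5,255,255),'side',.014)
print('orange');blobs(h,(6,100,100),(18,255,255),'top',.019,4);blobs(hs,(6,100,120),(18,255,255),'side',.019,4)
print('blue');blobs(h,(100,120,60),(125,255,255),'top',.019);blobs(hs,(100,120,60),(125,255,255),'side',.019)
print('yellow');blobs(h,(22,120,100),(35,255,255),'top',.12);blobs(hs,(20,80,100),(35,255,255),'side',.12)
for n,hh in(('top',h),('side',hs)):
    m=cv2.inRange(hh,(100,120,60),(125,255,255));c=max(cv2.findContours(m,0,2)[0],key=cv2.contourArea);r=cv2.minAreaRect(c)
    print('tray',[onz(n,*p,.008)[:2] for p in cv2.boxPoints(r)])
E
```

```text
red
top [396 237  14  14 129] [402.2713 243.3643] [ 0.5568 -0.2236  0.014 ]
orange
top [209 256   7   3  18] [211.9444 256.9444] [0.5215 0.235  0.019 ]
top [183 321   2   5   7] [183.2857 323.    ] [0.3651 0.2976 0.019 ]
blue
top [134 225   4  64  72] [135.0278 256.5   ] [0.5219 0.4186 0.019 ]
top [281 228   1   8   8] [281.  231.5] [0.5839 0.0704 0.019 ]
top [282 239   1  10  10] [282.  243.5] [0.5547 0.0677 0.019 ]
top [191 255   4   9  33] [192.4545 258.8788] [0.5167 0.2814 0.019 ]
top [283 265   2  12  13] [283.9231 270.9231] [0.4886 0.0623 0.019 ]
top [180 308   6   2  11] [182.2727 308.4545] [0.399  0.3013 0.019 ]
top [262 313   7   7  25] [265.32 315.56] [0.3829 0.105  0.019 ]
side [ 268  284   92  167 1068] [311.985  380.9803] [0.5359 0.3068 0.019 ]
side [387 295   8   5  20] [390.45 297.25] [0.384  0.1011 0.019 ]
side [319 363  10  11  90] [323.7444 367.5222] [0.5158 0.2775 0.019 ]
side [383 381   5  10  42] [385.1667 385.2143] [0.3999 0.3052 0.019 ]
yellow
top [402 209  17  53 195] [409.9282 235.5333] [ 0.5605 -0.2232  0.12  ]
side [294 159  50   9 132] [318.4091 161.9621] [ 0.562  -0.2224  0.12  ]
tray [array([0.5272, 0.2877]), array([0.5273, 0.2804]), array([0.5079, 0.2798]), array([0.5079, 0.287 ])]
tray [array([0.6516, 0.077 ]), array([0.4509, 0.0615]), array([0.446 , 0.4226]), array([0.6012, 0.434 ])]
```

View pics/c0.png

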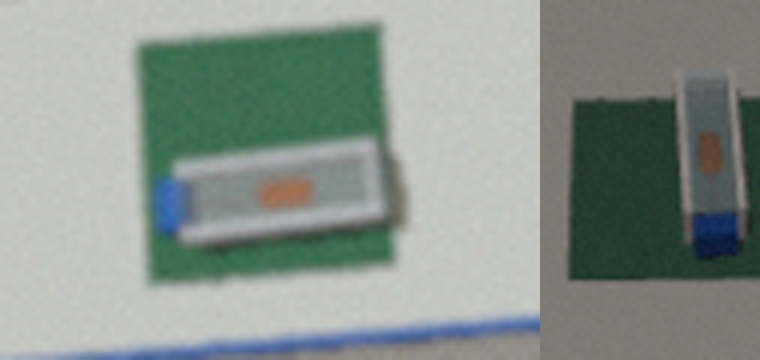

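The crop confirms the tray cell: white frosted plates upright at its sides, blue stopper to +y (left), orange specimen near pixel (212,257). Next I measure the bench axis, the tray and the vials, and work out the first move.

```bash
cat >> h.py <<'E'
np.set_printoptions(precision=4,suppress=True)
def frame(az,tilt):
    "tool y horizontal at azimuth az (deg), pointing down, then turned tilt deg about tool y"
    a=np.radians(az);y=np.array([np.cos(a),np.sin(a),0]);z=np.array([0,0,-1.]);x=np.cross(y,z)
    return R.from_matrix(np.c_[x,y,z])*R.from_rotvec([0,np.radians(tilt),0])
def delta(p,Rt,grasp=True):
    "turn and shift in tool axes so that the grasp point (or TCP) reaches p"
    s=env.sense();R0=R.from_rotvec(s['eef_rot']);p=np.array(p,float)
    if grasp:p=p+Rt.apply([0,0,env.tcp_to_grasp])
    print('t',round(s['time_s'],2),'pos',s['ee_pos'],'q',s['joint_pos'],'open',round(s['opening']*85.4,1),'gf',round(float(s['gripper_force']),1),'F',s['force'])
    print('turn',(R0.inv()*Rt).as_rotvec(),'shift',R0.inv().apply(p-s['ee_pos'])*1000)
E
python3 - <<'E'
from h import *
t=cv2.imread('pics/t0.png');s=cv2.imread('pics/s0.png')
for n,im,lo in(('top',t,(22,120,100)),('side',s,(20,80,100))):
    h=cv2.cvtColor(im,cv2.COLOR_BGR2HSV);m=cv2.inRange(h,lo,(35,255,255))
    k,l,st,c=cv2.connectedComponentsWithStats(m);i=1+np.argmax(st[1:,4])
    p=np.argwhere(l==i)[:,::-1].astype(np.float32)
    vx,vy,x,y=cv2.fitLine(p,1,0,.01,.01).ravel();q=(p-[x,y])@[vx,vy]
    a,b=[onz(n,x+vx*e,y+vy*e,.12) for e in(q.min(),q.max())];print(n,'beam',a,b,np.degrees(np.arctan2(*(a-b)[1::-1])))
    # black base
    h3=cv2.inRange(im,(0,0,0),(45,45,45));
    for c in cv2.findContours(h3,0,2)[0]:
        if cv2.contourArea(c)>1500:print('black',cv2.minAreaRect(c),[onz(n,*q,.014)[:2] for q in cv2.boxPoints(cv2.minAreaRect(c))])
h=cv2.cvtColor(t,cv2.COLOR_BGR2HSV)
p=[onz('top',u,v,.008) for u,v in((136,225),(281,214),(285,276),(137,288))];print('tray',p,np.mean(p,0))
print('vials',onz('top',266,238,.054),onz('top',148,241,.054))
print('spec side',onz('side',322.2,348.2,.022),'small cell etc')
# plates from top
m=cv2.inRange(t[248:270,190:235],(140,140,140),(255,255,255));print(m.shape)
delta([.5215,.235,.20],frame(6.9,0))
E
```

```text
top beam [ 0.6193 -0.2098  0.12  ] [ 0.5036 -0.2359  0.12  ] 12.72338443495829
black ((398.769287109375, 254.34616088867188), (129.90408325195312, 49.10987091064453), 58.70695877075195) [array([ 0.6346, -0.0826]), array([ 0.6989, -0.1864]), array([ 0.4276, -0.3438]), array([ 0.3671, -0.2417])]
side beam [ 0.6214 -0.2082  0.12  ] [ 0.502 -0.237  0.12 ] 13.57259806522137
black ((320.5092468261719, 196.59088134765625), (25.96719741821289, 107.92935180664062), 84.17366027832031) [array([ 0.7016, -0.2325]), array([ 0.4188, -0.3007]), array([ 0.4126, -0.1975]), array([ 0.6809, -0.1354])]
black ((608.3632202148438, 191.31585693359375), (81.49254608154297, 215.61419677734375), 26.827871322631836) [array([ 0.0799, -0.0053]), array([-0.4526, -0.9291]), array([-0.6029, -0.7066]), array([-0.0532,  0.0866])]
black ((490.6972351074219, 60.93646240234375), (91.92061614990234, 56.783416748046875), 14.972875595092773) [array([ 0.1855, -0.875 ]), array([ 0.0805, -1.3393]), array([-0.2354, -1.1519]), array([-0.0907, -0.7424])]
tray [array([0.6001, 0.4237, 0.008 ]), array([0.629 , 0.0715, 0.008 ]), array([0.4772, 0.0601, 0.008 ]), array([0.4474, 0.4136, 0.008 ])] [0.5384 0.2422 0.008 ]
vials [0.563  0.1035 0.054 ] [0.5548 0.379  0.054 ]
spec side [0.5214 0.2377 0.022 ] small cell etc
(22, 45)
t 0.1 pos [0.1353 0.5324 0.2303] q [-1.3637  0.3117  0.014   1.5129 -0.0044  1.3192 -0.0272] open 85.5 gf 0.0 F [0.334  0.0753 0.1802]
turn [-0.0018  0.0014  1.2017] shift [-447.5604 -193.1012   49.466 ]
```

drive_tool(
  moves=[
    [[0,0,0.6],[-185,-80,10],85],
    [[0,0,0.6],[-185,-80,10],85],
    [[0,0,0.6],[-185,-80,10],85],
    [[0,0,0.6],[-185,-80,10],85],
    [[0,0,0.6],[-185,-80,10],85],
  ],
)

```text
time_s: 0.52
ee_pos: [0.2973, 0.4072, 0.2208]
eef_rot: [1.305, 2.857, -0.002]
force: [0.2, 0.7, -0.8]
opening: 0.993
gripper_force: 0.0
```

drive_tool(
  moves=[
    [[0,0,0.6],[-190,35,0],85],
    [[0,0,0.6],[-190,35,0],85],
    [[0,0,0.6],[-190,35,0],85],
    [[0,0,0.6],[-190,35,0],85],
    [[0,0,0.6],[-190,35,0],85],
  ],
)

```text
time_s: 0.93
ee_pos: [0.4503, 0.2858, 0.2212]
eef_rot: [2.093, 2.339, -0.001]
force: [0.6, -0.6, -0.2]
opening: 0.998
gripper_force: 0.0
```

```bash
python3 -c "
from h import *
delta([.5215,.255,.16],frame(6.9,-35))"
```

```text
t 0.93 pos [0.4503 0.2858 0.2212] q [-0.9243  0.293   0.4171  1.5871 -0.1189  1.2869 -0.379 ] open 85.2 gf 0.0 F [ 0.5883 -0.5718 -0.2446]
turn [-0.0015 -0.6081 -0.01  ] shift [-48.9575  67.3452  76.754 ]
```

drive_tool(
  moves=[
    [[0,-0.6,0],[-50,67,75],70],
    [[0,-0.6,0],[-50,67,75],70],
    [[0,-0.6,0],[-50,67,75],70],
    [[0,-0.6,0],[-50,67,75],70],
    [[0,-0.6,0],[-50,67,75],70],
  ],
)

```text
time_s: 1.35
ee_pos: [0.5193, 0.2488, 0.1443]
eef_rot: [1.746, 1.973, -0.549]
force: [-0.8, 1.5, -0.6]
opening: 0.821
gripper_force: 0.0
```

```bash
python3 -c "
from h import *
delta([.5165,.278,.078],frame(6.9,-40))
delta([.5215,.237,.029],frame(6.9,-40))"
```

```text
t 1.35 pos [0.5193 0.2488 0.1443] q [-1.0668  0.7101  0.5018  1.3546  0.2062  1.4554 -0.5561] open 70.1 gf 0.0 F [-0.7955  1.5442 -0.6298]
turn [-0.001  -0.0907  0.002 ] shift [60.2198  0.9591 56.2716]
t 1.35 pos [0.5193 0.2488 0.1443] q [-1.0668  0.7101  0.5018  1.3546  0.2062  1.4554 -0.5561] open 70.1 gf 0.0 F [-0.7955  1.5442 -0.6298]
turn [-0.001  -0.0907  0.002 ] shift [ 54.2715   1.0572 120.0807]
```

Reach is fine. I go to the hover pose and look.

drive_tool(
  moves=[
    [[0,-0.09,0],[60,1,56],70],
    [[0,-0.09,0],[60,1,56],70],
    [[0,-0.09,0],[60,1,56],70],
    [[0,-0.09,0],[60,1,56],70],
    [[0,-0.09,0],[60,1,56],70],
  ],
)

```text
time_s: 1.77
ee_pos: [0.52, 0.2653, 0.0689]
eef_rot: [1.696, 1.911, -0.607]
force: [1.1, -0.5, 0.8]
opening: 0.818
gripper_force: 0.0
```

```bash
python3 -c "
from h import *
a=snap('top','t1.png')[200:300,150:275];b=snap('side','s1.png')[280:440,250:375]
cv2.imwrite('pics/c1.png',np.hstack([cv2.resize(a,(400,320)),cv2.resize(b,(350,448))[:320]])[:,:,::-1])
cv2.imwrite('pics/c1.png',np.hstack([cv2.resize(a,(400,320)),cv2.resize(b,(250,320))])[:,:,::-1])
delta([.5215,.237,.029],frame(6.9,-40))"
```

```text
t 1.87 pos [0.521  0.2658 0.0706] q [-1.0933  0.859   0.4927  1.3339  0.2067  1.4066 -0.64  ] open 70.2 gf 0.0 F [0.6229 0.3696 0.0455]
turn [ 0.0041 -0.0104 -0.0052] shift [ 4.0622 -3.2293 68.976 ]
```

View pics/c1.png

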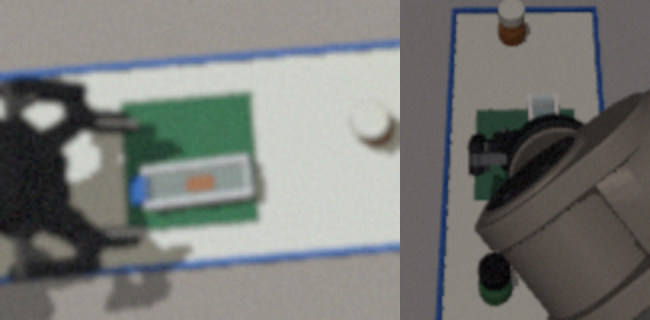

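The fingers straddle the cell, at crop rows 120 and 238 with the cell centre near 182. I advance along the tool axis.

drive_tool(
  moves=[
    [[0,0,0],[1,-1,20],60],
    [[0,0,0],[2,-2,35],60],
    [[0,0,0],[3,-2,50],60],
    [[0,0,0],[4,-2,62],60],
    [[0,0,0],[4,-2,67],60],
  ],
)

```text
time_s: 2.28
ee_pos: [0.5224, 0.2253, 0.0144]
eef_rot: [1.7, 1.912, -0.606]
force: [0.5, -0.9, 0.4]
opening: 0.705
gripper_force: 0.0
```

```bash
python3 -c "
from h import *
delta([.5215,.237,.029],frame(6.9,-40))"
```

```text
t 2.28 pos [0.5224 0.2253 0.0144] q [-1.0654  0.8903  0.4897  1.4472  0.2109  1.2589 -0.6549] open 60.2 gf 0.0 F [ 0.4557 -0.9     0.4361]
turn [ 0.0009 -0.0094 -0.0037] shift [-0.4478  0.5273 -0.0157]
```

drive_tool(
  moves=[
    [[0,0,0],[0,0,0],20],
    [[0,0,0],[0,0,0],20],
    [[0,0,0],[0,0,0],20],
    [[0,0,0],[0,0,0],20],
    [[0,0,0],[0,0,0],20],
  ],
  squeeze=40,
)

```text
time_s: 2.7
ee_pos: [0.5225, 0.2286, 0.014]
eef_rot: [1.695, 1.915, -0.605]
force: [1.0, 2.4, 5.2]
opening: 0.346
gripper_force: 40.2
```

drive_tool(
  moves=[
    [[0,0,0],[0,0,0],20],
    [[0,0,0],[0,0,0],20],
    [[0,0,0],[0,0,0],20],
    [[0,0,0],[0,0,0],20],
    [[0,0,0],[0,0,0],20],
  ],
)

```text
time_s: 3.12
ee_pos: [0.5225, 0.2286, 0.0141]
eef_rot: [1.694, 1.915, -0.605]
force: [0.6, 2.8, 5.6]
opening: 0.343
gripper_force: 40.3
```

```bash
python3 -c "
from h import *
delta([.5215,.237,.129],frame(6.9,-40))"
```

```text
t 3.12 pos [0.5225 0.2286 0.0141] q [-1.0685  0.8928  0.4883  1.4425  0.2117  1.2607 -0.6551] open 29.3 gf 40.3 F [0.6185 2.7602 5.5866]
turn [ 0.0044 -0.0087  0.    ] shift [-66.738    0.3387 -75.388 ]
```

drive_tool(
  moves=[
    [[0,0,0],[-20,0,-22],20],
    [[0,0,0],[-45,0,-50],20],
    [[0,0,0],[-67,0,-75],20],
    [[0,0,0],[-67,0,-75],20],
    [[0,0,0],[-67,0,-75],20],
  ],
)

```text
time_s: 3.53
ee_pos: [0.5229, 0.2249, 0.1146]
eef_rot: [1.698, 1.916, -0.601]
force: [-0.3, -0.2, -1.8]
opening: 0.342
gripper_force: 39.8
```

drive_tool(
  moves=[
    [[0,0.1,0],[0,0,0],20],
    [[0,0.2,0],[0,0,0],20],
    [[0,0.3,0],[0,0,0],20],
    [[0,0.4,0],[0,0,0],20],
    [[0,0.5,0],[0,0,0],20],
  ],
)

```text
time_s: 3.95
ee_pos: [0.5207, 0.2245, 0.1116]
eef_rot: [1.985, 2.246, -0.186]
force: [-0.3, 0.1, -0.7]
opening: 0.345
gripper_force: 39.7
```

drive_tool(
  moves=[
    [[0,0.1,0],[0,0,0],20],
    [[0,0.2,0],[0,0,0],20],
    [[0,0.3,0],[0,0,0],20],
    [[0,0.4,0],[0,0,0],20],
    [[0,0.5,0],[0,0,0],20],
  ],
)

```text
time_s: 4.37
ee_pos: [0.5209, 0.2238, 0.112]
eef_rot: [-1.915, -2.165, -0.303]
force: [-1.1, -0.7, -1.4]
opening: 0.345
gripper_force: 39.7
```

```bash
python3 -c "
from h import *
delta([.5225,.2408,.129],frame(6.9,50))"
```

```text
t 4.37 pos [0.5209 0.2238 0.112 ] q [-0.4312  0.4245  0.2572  1.7223 -0.4913  1.0393  0.1846] open 29.5 gf 39.7 F [-1.0724 -0.6973 -1.4218]
turn [-0.0014  0.5579  0.0013] shift [31.0118  3.6579  4.8354]
```

drive_tool(
  moves=[
    [[0,0.11,0],[8,8,0],20],
    [[0,0.22,0],[16,16,2],20],
    [[0,0.33,0],[24,24,4],20],
    [[0,0.45,0],[31,29,5],20],
    [[0,0.56,0],[31,29,5],20],
  ],
)

```text
time_s: 4.78
ee_pos: [0.5471, 0.2591, 0.1171]
eef_rot: [-1.579, -1.785, -0.741]
force: [0.2, -0.1, -1.8]
opening: 0.344
gripper_force: 39.8
```

```bash
python3 -c "
from h import *
snap('top','t2.png');b=snap('side','s2.png')
cv2.imwrite('pics/c2.png',cv2.resize(b[240:440,230:450],None,fx=2.7,fy=2.7)[:,:,::-1])
delta([.548,.241,.10],frame(6.9,50.5))"
```

```text
t 4.88 pos [0.5459 0.2519 0.1105] q [-0.0451  0.6235  0.0805  1.7066 -0.9863  1.2224  0.6923] open 29.3 gf 39.8 F [-0.5532 -1.927  -1.2627]
turn [-0.0015  0.0149 -0.0138] shift [-14.9333   1.0199  17.0629]
```

View pics/c2.png

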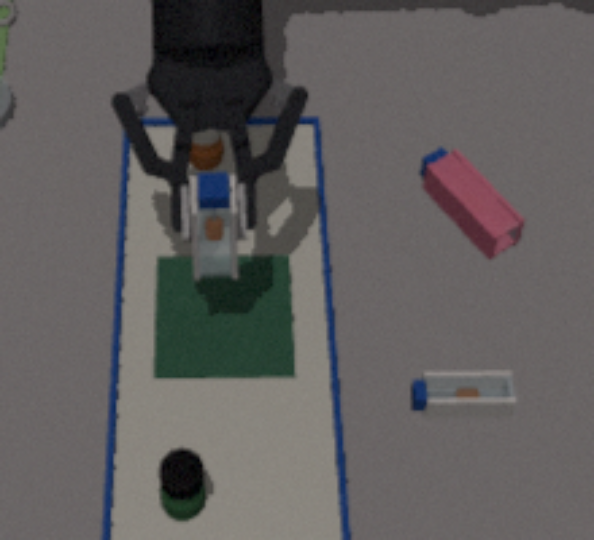

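The side crop shows the cell upright in the fingers, stopper up at (213,188), specimen at (213,228), with both vials still standing. I lower it.

drive_tool(
  moves=[
    [[0,0.01,-0.01],[-14,1,15],20],
    [[0,0.01,-0.01],[-26,1,26],20],
    [[0,0.01,-0.01],[-36,1,34],20],
    [[0,0.01,-0.01],[-44,1,41],20],
    [[0,0.01,-0.01],[-48,1,44],20],
  ],
)

```text
time_s: 5.3
ee_pos: [0.546, 0.2617, 0.0507]
eef_rot: [-1.568, -1.792, -0.743]
force: [-1.0, -0.5, -0.8]
opening: 0.343
gripper_force: 39.8
```

```bash
python3 -c "
from h import *
delta([.548,.241,.05],frame(6.9,50.5))"
```

```text
t 5.3 pos [0.546  0.2617 0.0507] q [-0.0387  0.7234  0.0549  1.7237 -1.0356  1.1538  0.8153] open 29.3 gf 39.8 F [-1.0301 -0.5401 -0.7632]
turn [-0.0042  0.0023  0.0108] shift [-13.8095  -0.6089   3.1453]
```

drive_tool(
  moves=[
    [[0,0,0],[-3,0,2.5],20],
    [[0,0,0],[-5,0,4],20],
    [[0,0,0],[-6.5,0,5.5],20],
    [[0,0,0],[-7.5,0,6],20],
    [[0,0,0],[-8,0,6.5],20],
  ],
)

```text
time_s: 5.72
ee_pos: [0.5477, 0.2606, 0.0422]
eef_rot: [-1.569, -1.792, -0.748]
force: [0.6, -0.2, -0.1]
opening: 0.342
gripper_force: 39.8
```

drive_tool(
  moves=[
    [[0,0,0],[-0.4,0,0.3],20],
    [[0,0,0],[-0.8,0,0.6],20],
    [[0,0,0],[-1.2,0,1],20],
    [[0,0,0],[-1.2,0,1],20],
    [[0,0,0],[-1.2,0,1],20],
  ],
)

```text
time_s: 6.13
ee_pos: [0.5474, 0.2606, 0.0403]
eef_rot: [-1.569, -1.791, -0.747]
force: [-0.1, -0.9, -0.1]
opening: 0.346
gripper_force: 39.8
```

drive_tool(
  moves=[
    [[0,0,0],[-0.5,0,0.4],20],
    [[0,0,0],[-1,0,0.8],20],
    [[0,0,0],[-1.5,0,1.2],20],
    [[0,0,0],[-1.5,0,1.2],20],
    [[0,0,0],[-1.5,0,1.2],20],
  ],
)

```text
time_s: 6.55
ee_pos: [0.5473, 0.2606, 0.0382]
eef_rot: [-1.569, -1.791, -0.747]
force: [-0.2, -0.4, -0.4]
opening: 0.345
gripper_force: 39.8
```

```bash
python3 -c "
from h import *
b=snap('side','s3.png')
cv2.imwrite('pics/c3.png',cv2.resize(b[290:380,270:370],None,fx=6,fy=6,interpolation=2)[:,:,::-1])
s=env.sense();print(s['force'],s['torque'],s['ee_pos'])
for p in ([.548,.241,.004],[.548,.241,.084]):print(proj('side',p))"
```

```text
[ 0.1025  0.8316 -0.8369] [-0.9843 -0.0692 -0.0336] [0.5473 0.2606 0.0383]
(np.float64(308.53242430065876), np.float64(353.5758874033288))
(np.float64(308.2903781461059), np.float64(331.2270523356391))
```

View pics/c3.png

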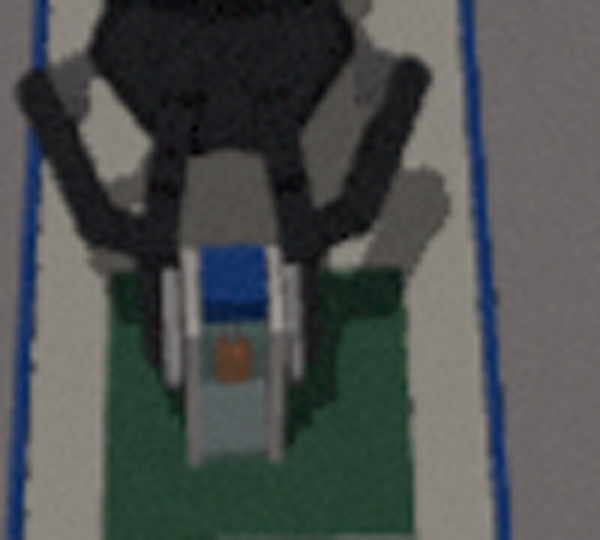

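Cell is upright just over the floor, bottom edge at crop row 460, stopper at (235,280). I continue down in small steps.

drive_tool(
  moves=[
    [[0,0,0],[-0.5,0,0.4],20],
    [[0,0,0],[-1,0,0.8],20],
    [[0,0,0],[-1.2,0,1],20],
    [[0,0,0],[-1.2,0,1],20],
    [[0,0,0],[-1.2,0,1],20],
  ],
)

```text
time_s: 7.02
ee_pos: [0.5475, 0.2606, 0.0378]
eef_rot: [-1.568, -1.79, -0.748]
force: [-1.8, -2.7, 3.7]
opening: 0.351
gripper_force: 40.5
```

```bash
python3 -c "
from h import *
s=env.sense();print(s['force'],s['torque'],s['ee_pos'])
c=cv2.imread('pics/s3.png')
for p in ([.545,.2705,.006],[.545,.2705,.086]):print((np.array(proj('side',p))-[270,290])*6)"
```

```text
[-1.8196 -2.6978  3.7331] [-0.3818  0.3109  0.2277] [0.5475 0.2606 0.0378]
[232.7596 459.6166]
[231.3731 327.3116]
```

Contact made. I release, opening straight.

drive_tool(
  moves=[
    [[0,0,0],[0,0,0],30],
    [[0,0,0],[0,0,0],32],
    [[0,0,0],[0,0,0],36],
    [[0,0,0],[0,0,0],45],
    [[0,0,0],[0,0,0],58],
  ],
  squeeze=20,
)

```text
time_s: 7.43
ee_pos: [0.5472, 0.2607, 0.0363]
eef_rot: [-1.569, -1.791, -0.746]
force: [0.1, -0.6, 0.1]
opening: 0.654
gripper_force: 0.0
```

drive_tool(
  moves=[
    [[0,0,0],[0,0,0],60],
    [[0,0,0],[0,0,-5],60],
    [[0,0,0],[0,0,-20],60],
    [[0,0,0],[0,0,-45],60],
    [[0,0,0],[0,0,-75],60],
  ],
)

```text
time_s: 7.85
ee_pos: [0.5533, 0.2032, 0.0851]
eef_rot: [-1.566, -1.79, -0.744]
force: [0.1, 0.0, -0.1]
opening: 0.701
gripper_force: 0.0
```

drive_tool(
  moves=[
    [[0,0,0],[0,0,-30],60],
    [[0,0,0],[0,0,-60],60],
    [[0,0,0],[0,0,-85],60],
    [[0,0,0],[0,0,-85],60],
    [[0,0,0],[0,0,-85],60],
  ],
)

```text
time_s: 8.27
ee_pos: [0.5639, 0.1353, 0.1399]
eef_rot: [-1.574, -1.792, -0.75]
force: [-0.1, 0.6, 0.6]
opening: 0.701
gripper_force: 0.0
```

```bash
python3 -c "
from h import *
a=snap('top','t4.png');b=snap('side','s4.png')
cv2.imwrite('pics/c4.png',np.hstack([cv2.resize(a[205:285,150:230],(400,400),interpolation=2),cv2.resize(b[300:380,270:350],(400,400),interpolation=2)])[:,:,::-1])
for n,im in(('top',a),('side',b)):
    m=cv2.inRange(cv2.cvtColor(im,cv2.COLOR_RGB2HSV),(100,120,60),(125,255,255))
    k,l,st,c=cv2.connectedComponentsWithStats(m)
    for i in range(1,k):
        if 20<st[i,4]<200:print(n,st[i],c[i],onz(n,*c[i],.094))
delta([.546,.255,.2],frame(6.9,0))"
```

```text
top [134 224   5  65  77] [135.1299 255.4935] [0.5163 0.3944 0.094 ]
top [193 239  10   8  72] [197.5972 242.5833] [0.5462 0.2549 0.094 ]
top [263 313   6   7  24] [265.4583 315.625 ] [0.3827 0.0986 0.094 ]
side [313 284  15   2  29] [319.7586 284.4828] [0.5338 0.1372 0.094 ]
side [303 331  11  13 131] [308.1145 337.1985] [0.5466 0.2601 0.094 ]
side [383 381   5  11  48] [385.0417 385.8333] [0.409  0.3453 0.094 ]
t 8.37 pos [0.5618 0.1388 0.1386] q [ 0.1099  0.6439  0.1377  1.5971 -0.9028  1.42    0.7589] open 60.1 gf 0.0 F [-0.3429  0.2625 -0.6432]
turn [ 0.0025 -0.8809  0.0112] shift [107.5661  -0.3642  63.2918]
```

View pics/c4.png

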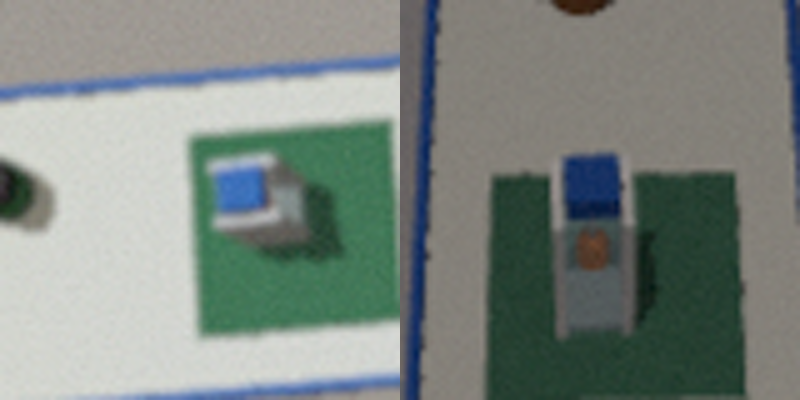

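The cell stands alone upright on the green square, stopper at top-view pixel (197.6,242.6), which gives (0.546, 0.255). I go above it, tool vertical.

drive_tool(
  moves=[
    [[0,-0.1,0],[15,0,0],60],
    [[0,-0.2,0],[30,0,5],60],
    [[0,-0.3,0],[45,0,15],60],
    [[0,-0.4,0],[60,0,25],60],
    [[0,-0.5,0.01],[70,0,35],60],
  ],
)

```text
time_s: 8.78
ee_pos: [0.5519, 0.212, 0.1713]
eef_rot: [-1.88, -2.127, -0.362]
force: [0.1, -0.0, 0.0]
opening: 0.699
gripper_force: 0.0
```

```bash
python3 -c "
from h import *
delta([.546,.255,.19],frame(6.9,0))"
```

```text
t 8.78 pos [0.5519 0.212  0.1713] q [-0.3374  0.4202  0.2342  1.5851 -0.5117  1.1928  0.2037] open 59.7 gf 0.0 F [ 0.1475 -0.0306  0.0105]
turn [ 0.0024 -0.3777  0.0027] shift [40.3086 -0.5833 16.0314]
```

drive_tool(
  moves=[
    [[0,-0.1,0],[12,0,2],60],
    [[0,-0.2,0],[24,0,6],60],
    [[0,-0.3,0],[36,0,12],60],
    [[0,-0.36,0],[38,0,14],60],
    [[0,-0.36,0],[38,0,14],60],
  ],
)

```text
time_s: 9.2
ee_pos: [0.5434, 0.2593, 0.1697]
eef_rot: [-2.052, -2.353, -0.021]
force: [-0.8, 1.4, 0.6]
opening: 0.702
gripper_force: 0.0
```

drive_tool(
  moves=[
    [[0,0,0],[0,0,0],60],
    [[0,0,0],[0,0,0],60],
  ],
)

```text
time_s: 9.37
ee_pos: [0.5478, 0.2473, 0.1704]
eef_rot: [-2.076, -2.339, -0.019]
force: [0.9, -0.0, -0.8]
opening: 0.702
gripper_force: 0.0
```

```bash
python3 -c "
from h import *
delta([.546,.2545,.066],frame(6.9,0))"
```

```text
t 9.37 pos [0.5478 0.2473 0.1704] q [-0.6519  0.4569  0.3047  1.4753 -0.1604  1.2272 -0.2044] open 60.0 gf 0.0 F [ 0.8593 -0.0047 -0.7625]
turn [-0.0002 -0.0188 -0.0018] shift [  5.0982  -0.9126 123.239 ]
```

drive_tool(
  moves=[
    [[0,-0.018,0],[7,-1,10],60],
    [[0,-0.018,0],[7,-1,35],60],
    [[0,-0.018,0],[7,-1,60],60],
    [[0,-0.018,0],[7,-1,70],60],
    [[0,-0.018,0],[7,-1,70],60],
  ],
)

```text
time_s: 9.78
ee_pos: [0.5439, 0.2549, 0.0978]
eef_rot: [-2.085, -2.346, 0.008]
force: [0.6, -0.1, 0.0]
opening: 0.705
gripper_force: 0.0
```

```bash
python3 -c "
from h import *
delta([.546,.2545,.066],frame(6.9,0))"
```

```text
t 9.78 pos [0.5439 0.2549 0.0978] q [-0.6674  0.5278  0.2918  1.5555 -0.1651  1.0883 -0.2179] open 60.2 gf 0.0 F [ 0.5672 -0.1178  0.0039]
turn [-0.0057  0.0009 -0.0029] shift [-0.6441  2.3549 50.4954]
```

drive_tool(
  moves=[
    [[-0.003,0,0],[0,2,15],60],
    [[-0.003,0,0],[0,2,32],60],
    [[-0.003,0,0],[0,2,45],60],
    [[-0.003,0,0],[0,2,50],60],
    [[-0.003,0,0],[0,2,50],60],
  ],
)

```text
time_s: 10.2
ee_pos: [0.5482, 0.257, 0.0512]
eef_rot: [2.084, 2.349, 0.006]
force: [0.3, 0.1, -0.6]
opening: 0.703
gripper_force: 0.0
```

```bash
python3 -c "
from h import *
delta([.546,.2545,.066],frame(6.9,0))"
```

```text
t 10.2 pos [0.5482 0.257  0.0512] q [-0.6592  0.5814  0.2799  1.5959 -0.1832  0.9863 -0.2031] open 60.0 gf 0.0 F [ 0.2527  0.1177 -0.5781]
turn [ 0.0035 -0.0014 -0.0014] shift [-2.2337 -2.4744  3.8776]
```

drive_tool(
  moves=[
    [[0,0,0],[-2,-2,4],60],
    [[0,0,0],[-2,-2,4],45],
    [[0,0,0],[-2,-2,4],38],
    [[0,0,0],[-2,-2,4],34],
    [[0,0,0],[-2,-2,4],20],
  ],
  squeeze=40,
)

```text
time_s: 10.62
ee_pos: [0.5472, 0.256, 0.0485]
eef_rot: [2.082, 2.349, 0.01]
force: [-0.4, 0.4, 0.9]
opening: 0.342
gripper_force: 40.7
```

drive_tool(
  moves=[
    [[0,0,0],[0,0,0],20],
    [[0,0,0],[0,0,0],20],
    [[0,0,0],[0,0,0],20],
    [[0,0,0],[0,0,0],20],
    [[0,0,0],[0,0,0],20],
  ],
)

```text
time_s: 11.03
ee_pos: [0.5472, 0.256, 0.0485]
eef_rot: [2.082, 2.35, 0.01]
force: [-0.5, 0.8, 5.2]
opening: 0.346
gripper_force: 41.3
```

```bash
python3 -c "
from h import *
delta([.546,.2545,.28],frame(6.9,0))
b=snap('side','s5.png');a=snap('top','t5.png')
cv2.imwrite('pics/c5.png',cv2.resize(b[290:380,270:370],None,fx=6,fy=6,interpolation=2)[:,:,::-1])"
```

```text
t 11.03 pos [0.5472 0.256  0.0485] q [-0.6585  0.5804  0.279   1.6055 -0.1843  0.9747 -0.1996] open 29.6 gf 41.3 F [-0.4679  0.7902  5.1835]
turn [ 0.0063 -0.0026  0.0001] shift [  -0.8146   -0.0255 -212.8464]
```

View pics/c5.png

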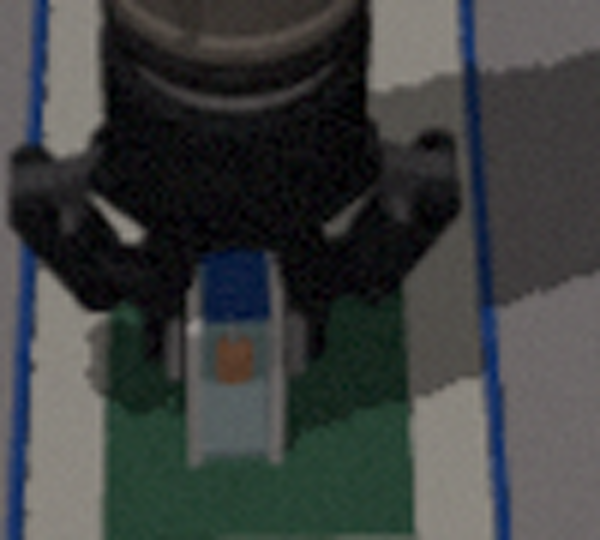

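Both fingers sit on the frosted plates of the standing cell (crop (175,345) and (297,345)), clear of the stopper at (235,285). I lift.

drive_tool(
  moves=[
    [[0,0,0],[0,0,-15],20],
    [[0,0,0],[0,0,-45],20],
    [[0,0,0],[0,0,-85],20],
    [[0,0,0],[0,0,-125],20],
    [[0,0,0],[0,0,-160],20],
  ],
)

```text
time_s: 11.55
ee_pos: [0.5455, 0.2552, 0.2091]
eef_rot: [2.083, 2.35, 0.007]
force: [0.5, 0.9, -0.0]
opening: 0.345
gripper_force: 40.3
```

drive_tool(
  moves=[
    [[0,0,0.1],[-20,0,-20],20],
    [[0,0,0.2],[-50,0,-45],20],
    [[0,0,0.3],[-85,0,-60],20],
    [[0,0,0.4],[-120,0,-65],20],
    [[0,0,0.5],[-155,0,-65],20],
  ],
)

```text
time_s: 11.97
ee_pos: [0.5649, 0.0999, 0.2738]
eef_rot: [2.603, 1.756, 0.013]
force: [0.5, -0.6, -1.3]
opening: 0.344
gripper_force: 40.5
```

```bash
python3 -c "
from h import *
delta([.559,-.2233,.26],frame(-76.8,0),False)"
```

```text
t 11.97 pos [0.5649 0.0999 0.2738] q [-0.5381  0.3543  0.4712  1.3863 -0.1623  1.4307 -0.4544] open 29.4 gf 40.5 F [ 0.5196 -0.6329 -1.3158]
turn [ 0.0026 -0.0083  0.9568] shift [-302.0591  115.3875   12.719 ]
```

drive_tool(
  moves=[
    [[0,0,0.1],[-32,12,0],20],
    [[0,0,0.2],[-65,25,0],20],
    [[0,0,0.3],[-97,37,0],20],
    [[0,0,0.4],[-130,50,0],20],
    [[0,0,0.5],[-160,61,0],20],
  ],
)

```text
time_s: 12.38
ee_pos: [0.5607, -0.0722, 0.271]
eef_rot: [-2.958, -1.055, -0.006]
force: [-0.0, 0.1, -0.6]
opening: 0.345
gripper_force: 40.5
```

```bash
python3 -c "
from h import *
delta([.559,-.2233,.26],frame(-76.8,0),False)"
```

```text
t 12.38 pos [ 0.5607 -0.0722  0.271 ] q [-0.3475  0.3603  0.6281  1.4148 -0.2136  1.4316 -0.6065] open 29.5 gf 40.5 F [-0.0383  0.1155 -0.6195]
turn [-0.0006 -0.0037  0.4549] shift [-96.9812 115.8682  10.6205]
```

drive_tool(
  moves=[
    [[0,0,0.1],[-22,26,0],20],
    [[0,0,0.2],[-45,54,0],20],
    [[0,0,0.3],[-67,80,0],20],
    [[0,0,0.4],[-88,105,0],20],
    [[0,0,0.45],[-97,116,0],20],
  ],
)

```text
time_s: 12.8
ee_pos: [0.5584, -0.2274, 0.2706]
eef_rot: [3.119, 0.36, 0.003]
force: [-0.7, -1.1, -0.3]
opening: 0.349
gripper_force: 40.4
```

drive_tool(
  moves=[
    [[0,0,0],[0,0,0],20],
    [[0,0,0],[0,0,0],20],
    [[0,0,0],[0,0,0],20],
  ],
)

```text
time_s: 13.05
ee_pos: [0.5613, -0.2189, 0.2707]
eef_rot: [-3.114, -0.383, -0.007]
force: [-0.3, 0.4, -1.1]
opening: 0.347
gripper_force: 40.4
```

```bash
python3 -c "
from h import *
delta([.559,-.2233,.1245],frame(-76.8,0),False)"
```

```text
t 13.05 pos [ 0.5613 -0.2189  0.2707] q [-0.1266  0.4705  0.7444  1.3046 -0.3198  1.4831 -0.7366] open 29.6 gf 40.4 F [-0.2764  0.353  -1.0714]
turn [-0.004  -0.0049  0.0141] shift [ -4.0541   4.2846 146.1307]
```

drive_tool(
  moves=[
    [[-0.002,-0.003,0.014],[-3,3,15],20],
    [[-0.002,-0.003,0.014],[-3,3,45],20],
    [[-0.002,-0.003,0.014],[-3,3,75],20],
    [[-0.002,-0.003,0.014],[-3,3,95],20],
    [[-0.002,-0.003,0.014],[-3,3,110],20],
  ],
)

```text
time_s: 13.47
ee_pos: [0.5589, -0.2203, 0.1586]
eef_rot: [-3.117, -0.364, 0.001]
force: [-0.1, 0.1, -0.4]
opening: 0.346
gripper_force: 40.5
```

drive_tool(
  moves=[
    [[0,0,0],[0,0,15],20],
    [[0,0,0],[0,0,30],20],
    [[0,0,0],[0,0,35],20],
    [[0,0,0],[0,0,35],20],
    [[0,0,0],[0,0,35],20],
  ],
)

```text
time_s: 13.88
ee_pos: [0.5599, -0.2231, 0.1267]
eef_rot: [-3.121, -0.36, -0.004]
force: [0.7, 0.3, -0.8]
opening: 0.344
gripper_force: 40.5
```

```bash
python3 -c "
from h import *
a=snap('top','t6.png');b=snap('side','s6.png')
cv2.imwrite('pics/c6.png',np.hstack([cv2.resize(a[160:310,360:470],(330,450),interpolation=2),cv2.resize(b[120:220,255:395],(462,330),interpolation=2)[:,:462] if 0 else cv2.copyMakeBorder(cv2.resize(b[120:220,255:395],(462,330),interpolation=2),0,120,0,0,0)])[:,:,::-1])
m=cv2.inRange(cv2.cvtColor(b,cv2.COLOR_RGB2HSV),(4,90,90),(16,255,255));k,l,st,c=cv2.connectedComponentsWithStats(m)
for i in range(1,k):
    if st[i,4]>4 and 100<c[i][1]<220:print(st[i],c[i],onz('side',*c[i],.12))
print(proj('side',[.559,-.2233,.12]))
delta([.559,-.2233,.1245],frame(-76.8,0),False)"
```

```text
(np.float64(319.66006344585827), np.float64(161.80264478318014))
t 13.98 pos [ 0.5602 -0.2243  0.1277] q [-0.1158  0.5645  0.7048  1.5348 -0.3859  1.1806 -0.6831] open 29.9 gf 40.5 F [ 0.0947  0.2028 -0.7647]
turn [ 0.0016 -0.0041 -0.0019] shift [-0.9646 -1.258   3.1716]
```

View pics/c6.png

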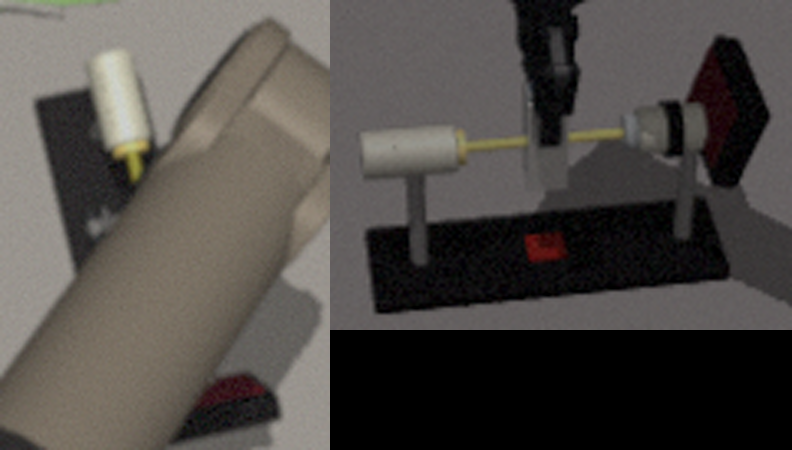

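The cell hangs upright in the beam above the red square (side crop: beam at row 140 passing the cell at column 545), body clear of the tubes. The final trim is about 3 mm down.

drive_tool(
  moves=[
    [[0,-0.003,0],[0,-1,1],20],
    [[0,-0.003,0],[0,-1,3],20],
    [[0,-0.003,0],[0,-1,3],20],
    [[0,-0.003,0],[0,-1,3],20],
    [[0,-0.003,0],[0,-1,3],20],
  ],
)

```text
time_s: 14.4
ee_pos: [0.559, -0.2236, 0.1235]
eef_rot: [3.121, 0.356, -0.001]
force: [0.3, 1.1, -1.0]
opening: 0.348
gripper_force: 40.5
```

drive_tool(
  moves=[
    [[0,0,0],[0,0,0],20],
    [[0,0,0],[0,0,0],20],
    [[0,0,0],[0,0,0],20],
    [[0,0,0],[0,0,0],20],
    [[0,0,0],[0,0,0],20],
  ],
)

```text
time_s: 14.82
ee_pos: [0.559, -0.2235, 0.1234]
eef_rot: [3.121, 0.356, -0.001]
force: [-0.7, 0.5, -1.4]
opening: 0.345
gripper_force: 40.5
```

```bash
python3 -c "
from h import *
delta([.559,-.2233,.1245],frame(-76.8,0),False)
print(np.linalg.norm(env.sense()['joint_vel']))
b=env.get_image('side')
hs=cv2.cvtColor(b,cv2.COLOR_RGB2HSV);m=cv2.inRange(b[120:220,290:350],(110,110,105),(255,255,255))
# lower tip of the cell plates
print(np.argwhere(cv2.inRange(hs,(20,80,100),(35,255,255))[130:190,280:360]).mean(0)+[130,280])
print('underside expected px',proj('side',[.559,-.2233,.08]))
cv2.imwrite('pics/c7.png',cv2.resize(b[120:220,270:370],(600,600),interpolation=2)[:,:,::-1])"
```

```text
t 14.82 pos [ 0.559  -0.2235  0.1234] q [-0.1166  0.5694  0.7038  1.539  -0.3863  1.1768 -0.6844] open 29.4 gf 40.5 F [-0.7221  0.4764 -1.4451]
turn [ 0.0005  0.001  -0.0031] shift [ 0.0923 -0.2235 -1.1071]
0.002530031315989237
[162.1321 316.8208]
underside expected px (np.float64(319.48970692619395), np.float64(174.55483651912758))
```

View pics/c7.png

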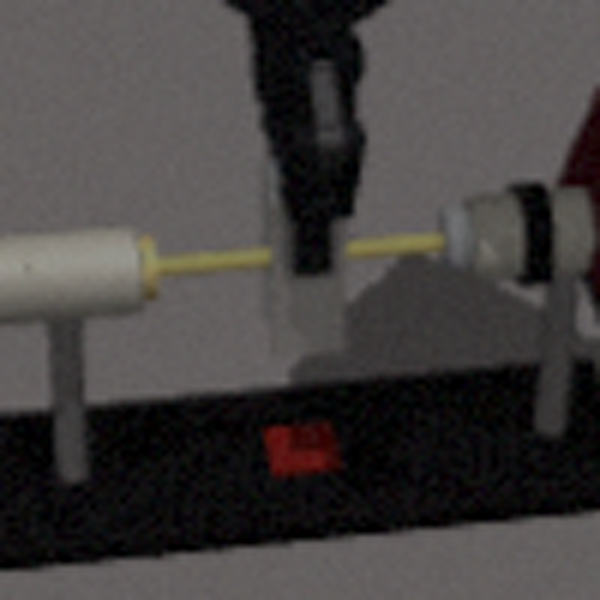

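The cell is upright, its frosted face to the side camera (columns 270–345), centred in the beam gap (157–443) and well clear of the base. I hand it in.

```bash
python3 -c "
from workcell import env
print(env.job_done())"
```

```text
the job is handed in; nothing more can be done
None
```

The job is handed in, with no verdict returned: I stood the cell upright on the tray between the vials and released it, then regripped it on its frosted faces; the arm still holds it upright, within an estimated few mm of the middle of the beam.

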